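# Stamp a bottle cap in a swing-head coder

## Task

Put the one black cap with a flat, closed top on the coder's round anvil, flat top up as it lies, pushed back against both locating pins, and swing the coder's head over it to its stop. Then press the key on the head only to its first stop, so that the foot holds the cap still, keep it there for about a second, and press on until the die is firmly on the cap; let the key come right up again and leave cap and head in place. Leave the other things on the table where they stand.

Things in the scene. Friction and masses are not known exactly. Their poses are not given: they have to be found in the camera images.
- flat_cap: The black screw cap to be stamped, the only one with a flat, closed top (the other black caps are hollow from above). It stands flat top up with a knurled skirt, 33 mm diameter, 26 mm high, about 20 g. Its origin is the centre of its underside, its z axis points up.
- coder_nest (a point): Where the cap's axis belongs: the centre of the anvil, on its top face 6 mm above the table. The coder is a grey bench stamp fixed to the table. Its x axis points along its base to the column 130 mm away, y across the base. Base plate 6 mm thick: 50 mm from here to -x, 165 mm to +x, 50 mm to either side. Open towards -x and to both sides.
- coder_pins (a point): Point midway between the two upright steel locating pins, level with their tops, 14 mm above the plate. It lies 15.7 mm from the nest point along the coder's x; the pins stand 13.2 mm from it to either side, along y. Each is 8 mm thick. A cap pushed along the coder's +x until it touches both pins stands exactly at the nest point.
- coder_pivot (a point): Point on the vertical axis of the column about which the head swings, 82 mm above the table, at mid height of the swing bar. Hub 44 mm diameter, up to 109 mm high at its nut.
- coder_bar (a point): Point on the centre line of the swing bar, 75 mm from the pivot axis, 82 mm above the table. The bar is 20 mm wide, 72 to 92 mm above the table, and runs from the hub to the head barrel. Push bar or barrel sideways to swing the head.
- coder_key_top (a point): Centre of the top of the black mushroom key on the head, 36 mm diameter, 136 mm above the table when up; it moves with the head and is pressed straight down. Its axis is 130 mm from the pivot axis. Head barrel below it: 42 mm diameter, 58 to 100 mm above the table, with a black inking cartridge (16 x 26 x 26 mm) on its outer side, to 164 mm from the pivot axis.
- coder_arm (a joint): Swing of the head about the column in rad: 0 = at its stop with the key exactly over the anvil; grows to 1.7 as the head swings away to the coder's -y side (counter-clockwise from above). It stays where it is left; 1 to 2 N at the barrel move it. Starts between 0.3 and 1.3; below about 1 the head is in the way of a gripper at the anvil.
- coder_foot (a joint): First stage of the key in m: 0 up, grows downward. Key, foot and die go down together against a soft spring (1.5 N at the start, 2.5 N at 10 mm). The foot stands 10 mm above the top of a cap on the anvil, so with a cap below it the first stage ends at 0.010 (without one at 0.013).
- coder_key (a joint): Second stage in m: how far the key has been pushed on relative to the foot. 0 until the push on the key exceeds 8 N, then 0.4 N more for each mm; at 0.005 (10 N) the die meets the cap and the key goes hard (15 to 20 N press it firmly). All springs push back up on release.
- coder_pad: The foot: brass ring at the lower end of the plunger, 28 mm outside, 18 mm inside; origin at the centre of its underside, 42 mm above the table when up.
- coder_die: The stamping die: black rubber rod, 14 mm diameter, inside the foot; origin at the centre of its underside, 5 mm above the foot's underside until the second stage moves.
- dished_cap: Bystander: black cap of the same size with a deep black dish in its top. Origin at the centre of its underside. The three caps may lie in one another's places.
- open_cap: Bystander: black cap of the same size lying mouth up, its white liner visible inside. Origin at the centre of its underside.
- plain_bottle: Bystander: blue bottle without label standing loose, 75 mm diameter, 213 mm high. Origin at the centre of its underside.
- labelled_bottle: Bystander: blue bottle with a label standing loose, 75 mm diameter, 213 mm high. Origin at the centre of its underside.
- tape_roll: Bystander: roll of brown packing tape lying flat, 73 mm diameter, 48 mm high. Origin at the centre of its underside.
- cap_wrench: Bystander: white ring wrench lying flat, 54 x 164 x 16 mm, long along its own y. Origin at the centre of its underside.
- marker: Bystander: felt marker, 144 mm long along its own y, 15 mm thick. Origin under its middle.
- dwell_timer: Bystander: round wind-up timer, 63 mm diameter, 42 mm high. Origin at the centre of its underside.

How it is judged:
By the outcome, as a careful person would: the job done as asked, in the order asked, and still so for the second after the job is handed in, with the robot touching nothing.
It also fails if it takes over 72 s, if anything falls off the work surface, if the arm or the gripper's body presses on something with over 40 N, if the wrist force passes 120 N, or if a joint passes its speed limit or range.

## Robot

A 6-joint arm with a two-finger parallel gripper is mounted at the origin on a cart in front of the work surface, level with it; the furniture and walls round the work are solid. World frame = base frame: x ahead of the robot, y to its left, z up, the work surface at z = 0. Lengths are in m, angles in rad, forces in N, time in s.
With the tool pointing down it reaches from about 0.425 to 0.95 m from the base axis. Payload 3.5 kg.
Tool frame: the origin (TCP) lies at the very end of the fingers, on their centre line; the grasp point (between the pads) lies 19 mm behind it; z points along the fingers, y is the line along which they close (so a half turn about z gives the same grasp; the last joint's range is limited). The gripper opens to 85 mm and grips with 20 to 120 N. Pads are 22 mm wide; open, the fingers measure 114 mm over their backs; the gripper's body (76 mm by 85 mm) begins 54 mm behind the grasp point. The pads swing forward as they close: fully open they stand 13 mm farther back than shut.
Start: joints at [0.982, 0.286, 1.577, -0, 1.279, -0.15], TCP at [0.287, 0.611, 0.231] pointing down, gripper open.
Joint ranges: [-2.77, 2.77], [-0.9, 2.22], [0.21, 2.48], [-1.53, 4.67], [0.24, 2.81], [-2.84, 2.84]. Speed limits (rad/s): [2.79, 2.79, 3.14, 3.14, 3.14, 3.14].

## Interface

Orientations are given as a unit quaternion [x, y, z, w].
In Python, from plant import ctrl gives the robot as it stands.
- The arm moves only by the tool carry_out, never from a script. Its argument "deltas" is one flat list of numbers, 6 for each row, row after row: the shift along the tool's x, y, z in m, then the turn, a rotation vector about the tool's x, y, z in rad. A call has 1 to 5 rows; each row is the pose to reach, as a shift and turn from the pose commanded when the call began, along the tool's axes at that moment; what a row does not reach only later rows make up. A row lasts 1/8 s, in which the tool goes at most 62.5 mm and 10.7 degrees, less where a joint would pass 70% of its speed; a pose out of reach is approached as far as the arm can. A call with a gripper value outside its range is refused whole. "grip" is the opening in per cent of the stroke, from 0 (shut) to 100 (fully open), set as the call begins (left out, the last holds). The fingers move at their own pace and stop on an object; "grip_force" is the grip in N (left out, the last holds). Time passes only in rows, so rows that repeat a pose let the fingers close. It gives the time, the measured TCP pose, the force, the opening and the grip force at its end, in the units of the state.
- ctrl.get_state(): the state, without advancing time (a new reading comes with each control period).
- ctrl.read_camera(name): name is "side" or "top"; returns (picture, depth): 420x560x3 uint8, red, green, blue; 420x560 float32, m along the optical axis (not along the pixel's ray), 0 where there is no reading.
- ctrl.camera_model(name): a dict with "intrinsics" (3x3 intrinsics, pixels), "extrinsics" (4x4, takes a point from world to camera coordinates). Camera axes: x right, y down, z forward; pixel columns grow to the right and rows downward; lengths in m; the calibration is good to about 2 mm. A picture is of the moment at which its call begins. camera_model takes no time and is no camera call.
- ctrl.sign_off(): hands the job in; it is judged then, once.
Trained networks look in the newest picture that a camera, given by its name, has taken for a name from the list of things; names that differ only in an ending like _2 or _b are one class to them, and where a whole thing is asked for, a point or a joint stands for the part that bears it (a point fixed in the world has none). Each returns a list of dicts, best first, with "score" (0 to 1); they miss things now and then, are a little off and sometimes report something else, mostly with a low value. They report only what shows in the picture. A call takes as long as a camera call.
- ctrl.find_in(camera, query): "uv" ([column, row] in pixels, amid what is visible of it).
The state is a dict: "time": time; "qpos": joint angles; "dq": joint speeds; "joint_efforts": joint torques, N m; "eef_pos": TCP position; "tcp_rot": TCP orientation; "contact_force": force on the tool from outside, world axes, zero at the start; "wrist_torque": the same for the moment, N m; "opening": opening from 0.0 (shut) to 1.0 (fully open); "finger_force": force on a finger pad.
Only numpy, scipy, OpenCV 4.12 (cv2) and the standard library are available. Lean on these libraries where they do the work, as an engineer would, in place of code of your own. Each camera call takes 0.05 s, during which the arm holds its last target. There are 200 camera calls.

## Working session

There is one attempt and no reset: what is moved stays moved. The work goes in short steps, Python scripts to look and compute and a tool call to move; the robot and the scene stay as the last step left them, time stands still between calls to the robot, and variables do not carry over. Pictures are saved under pics/ and viewed, at most 10 in all, crops included, and the job is handed in when it is done.

Besides the shell and the picture viewer there is one more tool, called after "Call:" as a command line: name --argument value ..., lists and objects as JSON in quotes. carry_out: Moves the arm, as the interface text tells. Its arguments: {"type":"object","properties":{"deltas":{"type":"array"},"grip":{"type":"number"},"grip_force":{"type":"number"}},"required":["deltas"]}

```bash
mkdir -p pics; cat > h.py <<'E'
import numpy as np, cv2
from plant import ctrl
from scipy.spatial.transform import Rotation as R
def snap(n,name):
    p,d=ctrl.read_camera(n); cv2.imwrite(f'pics/{name}.png',p[:,:,::-1]); return p,d
def ray(n,uv):
    m=ctrl.camera_model(n);K=np.array(m['intrinsics']);T=np.array(m['extrinsics'])
    d=T[:3,:3].T@np.linalg.inv(K)@np.array([uv[0],uv[1],1.]);o=-T[:3,:3].T@T[:3,3];return o,d
def atz(n,uv,z):
    o,d=ray(n,uv);return o+d*(z-o[2])/d[2]
def atd(n,uv,dep):
    o,d=ray(n,uv);return o+d*dep
def px(n,p):
    m=ctrl.camera_model(n);K=np.array(m['intrinsics']);T=np.array(m['extrinsics'])
    c=K@(T[:3,:3]@np.array(p)+T[:3,3]);return c[:2]/c[2]
def cloud(n,d):
    m=ctrl.camera_model(n);K=np.array(m['intrinsics']);T=np.array(m['extrinsics'])
    v,u=np.mgrid[:d.shape[0],:d.shape[1]]
    P=np.stack([u,v,np.ones_like(u)],-1)@np.linalg.inv(K).T*d[...,None]
    return (P-T[:3,3])@T[:3,:3]
def delta(pos,rot=None):
    "shift along tool axes from current measured pose to world pos"
    s=ctrl.get_state();r=R.from_quat(s['tcp_rot']);return r.inv().apply(np.array(pos)-s['eef_pos'])
E
python3 - <<'E'
from h import *
np.set_printoptions(precision=4,suppress=True)
s=ctrl.get_state();print(s['eef_pos'],s['tcp_rot'],R.from_quat(s['tcp_rot']).as_matrix(),s['time'])
for n in('top','side'):
    p,d=snap(n,n+'0');C=cloud(n,d)
    print(n,'campos',ray(n,(280,210))[0])
    for q in('flat_cap','dished_cap','open_cap','coder_key_top','coder_bar','coder_pivot','coder_pins','coder_nest'):
        r=ctrl.find_in(n,q)
        for k in r[:2]:
            u,v=np.round(k['uv']).astype(int);print(q,round(k['score'],2),u,v,C[v,u])
E
```

```text
[0.2864 0.6105 0.2299] [ 0.2176  0.976  -0.0011 -0.0004] [[-0.9053  0.4249 -0.0013]
 [ 0.4249  0.9053 -0.002 ]
 [ 0.0004 -0.0023 -1.    ]] 0.0
top campos [0.3992 0.1095 1.0705]
flat_cap 0.75 346 224 [ 0.5028 -0.0723  0.0102]
flat_cap 0.52 382 242 [ 0.4528 -0.1611  0.0248]
open_cap 0.6 344 222 [ 0.5083 -0.0675  0.0088]
open_cap 0.24 221 172 [0.6312 0.2474 0.0883]
coder_key_top 0.57 238 170 [0.625  0.2008 0.132 ]
coder_bar 0.69 220 175 [0.6227 0.2494 0.0919]
coder_pivot 0.87 208 198 [0.5805 0.2942 0.0025]
coder_pivot 0.22 343 220 [ 0.5136 -0.065   0.0092]
coder_pins 0.78 208 195 [0.5885 0.294  0.004 ]
coder_nest 0.66 207 196 [0.586  0.2969 0.0027]
coder_nest 0.39 371 132 [ 0.7024 -0.1137  0.1651]
side campos [ 1.1327 -0.7497  0.8433]
flat_cap 0.49 175 277 [ 0.4612 -0.1814  0.0271]
dished_cap 0.59 227 296 [ 0.6074 -0.157   0.0168]
open_cap 0.54 215 263 [ 0.5116 -0.0823  0.0213]
coder_key_top 0.55 306 190 [0.6312 0.1927 0.1375]
coder_bar 0.89 310 196 [0.623  0.2341 0.0901]
coder_pivot 0.75 310 201 [0.6413 0.1999 0.0993]
coder_pins 0.67 310 201 [0.6413 0.1999 0.0993]
coder_nest 0.63 311 200 [0.6399 0.2085 0.0972]
coder_nest 0.44 281 166 [0.3973 0.439  0.0201]
```

View pics/top0.png

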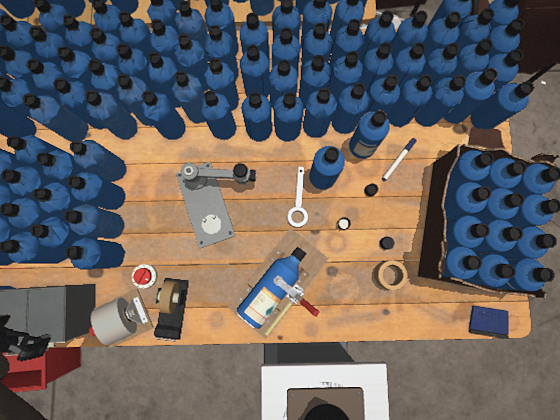

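View pics/side0.png

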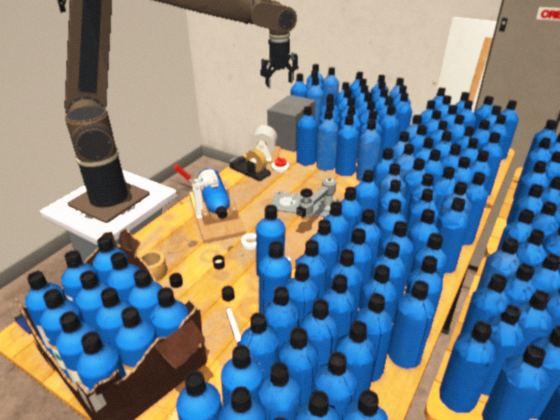

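The top view shows the coder with its anvil at about (211,224), column at (190,172) and key at (241,172). The caps are at (371,189), (344,223) (white liner) and (387,243). Next I'll zoom in to tell flat from dished.

```bash
python3 - <<'E'
from h import *
np.set_printoptions(precision=4,suppress=True)
p,d=ctrl.read_camera('top');C=cloud('top',d)
for u,v in((371,189),(387,243)):
    print(u,v);print(np.round(C[v-7:v+8,u-8:u+9,2]*1000).astype(int))
s,ds=ctrl.read_camera('side')
crops=[cv2.resize(i[v-w:v+w,u-w:u+w],(390,290) if 0 else (266,266),interpolation=cv2.INTER_CUBIC) for i,u,v,w in((p,371,189,14),(p,387,243,14),(p,344,223,14),(s,227,293,14),(s,175,280,14),(s,219,262,14))]
o=np.vstack([np.hstack(crops[:3]),np.hstack(crops[3:])])
o=np.clip(o.astype(float)*1.0,0,255); o=255*(o/255)**0.5
cv2.imwrite('pics/caps.png',o.astype(np.uint8)[:,:,::-1])
o=cv2.resize(p[150:260,165:275],(590,590),interpolation=cv2.INTER_CUBIC);cv2.imwrite('pics/coder.png',o[:,:,::-1])
E
```

```text
371 189
[[  -1   -2   -1   -2    1   -3   -3   -5    2   -2   -2    1    0    0
    -1   -3   -2]
 [  -3   -3    0   -1   -1   -4    5   -2   25   25    0    0   -1    2
     2    0   -5]
 [  -1    2   -2   -1   -5   -2   26   26   22   27   27   27   24   -4
    -2   -2   -3]
 [  -3    0    1   -2   -4   25   26   24   16   21   18   23   28   26
     0   -1   -1]
 [  -5   -3   -2    2   19   21   22   19   19   20   19   17   20   26
    27   -2    3]
 [  -1   -3   -1    9   27   27   18   17   15   21   18   17   19   25
    21   -4   -2]
 [  -2   -4    4   18   26   26   20   19   20   16   15   13   16   17
    22   25   -2]
 [  -2   -2    7   15   24   29   19   18   19   16   16   16   17   15
    23   24   -2]
 [   2   -4    1   14   27   23   20   19   17   15   19   16   17   20
    23   26   -3]
 [  -5   -3    4   14   19   25   20   15   17   20   16   18   19   19
    28   -4    0]
 [  -2   -2    6    8   16   23   24   18   18   17   21   17   22 1071
    24   -3   -5]
 [  -1    0    3    4   16   18   26   27   25   23   23   27   25   24
     0   -2   -2]
 [   0   -5 
[... 917 characters left out ...]
5   26   25   23   26   21   23   23   27   23   25
    24   24   -3]
 [   4    6   12   26   22   28   21   25   27 1071   26   27   23   27
    26   23   -1]
 [  -4    3   12   20   26   22   21   24   25   28   20   22   23   24
    22   -3   -2]
 [  -3   -1    6   15   21   25   25   27   23   27   25   27   26   26
    24   -1   -3]
 [   1   -2   -4   11   24   28   26   28   24   25   25   26   28   26
    -1   -1   -4]
 [  -2   -2    2    3    9   13   21   24   26   29   24   25   27   -4
    -1   -3   -3]
 [  -4   -2    0   -1   -3   -3   15   11   22   21   20   -2    0    0
    -1 1071   -2]
 [  -1   -5   -2    1   -1   -1   -2   -3    2   -2   -3   -2   -1   -4
     2   -1   -2]]
```

View pics/caps.png

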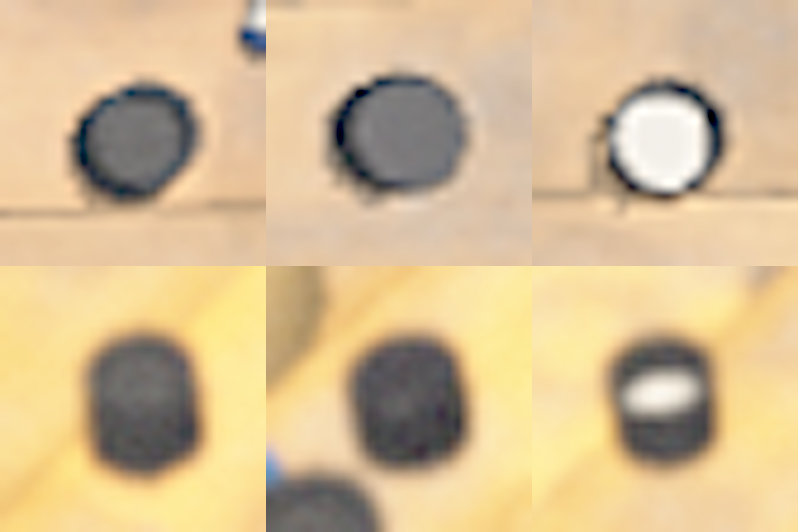

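View pics/coder.png

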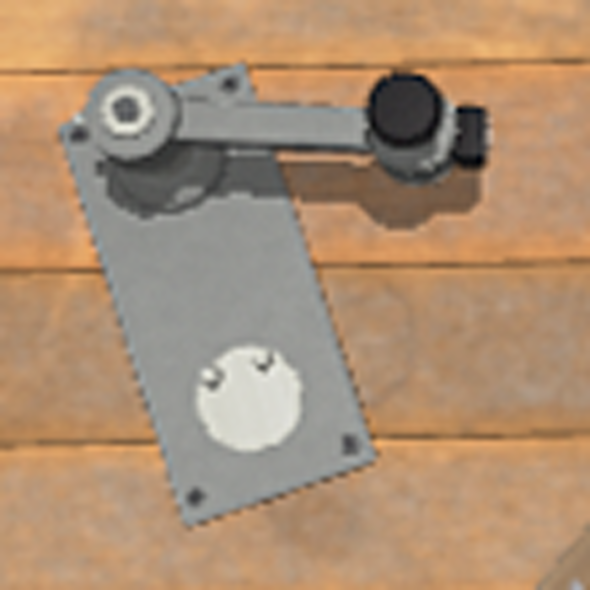

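The depth settles it: the flat cap is the one at (387,243), with its whole top at about 25 mm; (371,189) is dished. The coder crop shows the white anvil at (249,399), the pins above it, the hub at (127,110) and the key at (404,106), all in crop pixels.

```bash
python3 - <<'E'
from h import *
np.set_printoptions(precision=4,suppress=True)
ds=[];
for i in range(4):
    p,d=ctrl.read_camera('top');ds.append(d)
d=np.median(ds,0);C=cloud('top',d)
f=110/590
cr=lambda x,y:(165+(x+.5)*f-.5,150+(y+.5)*f-.5)
# anvil centroid
sub=p[205:245,190:235].astype(int);m=(sub.min(2)>195);v,u=np.nonzero(m);k=C[205:245,190:235][m]
cen=((u.min()+u.max())/2+190,(v.min()+v.max())/2+205);print('anvil',cen,u.mean()+190,v.mean()+205,m.sum(),'z',np.median(k[:,2]))
print('nest',atz('top',cen,.006),atz('top',(u.mean()+190,v.mean()+205),.006),atz('top',cr(249,399),.006))
print('pivot',atz('top',cr(127,110),.109)); print('key',atz('top',cr(404,106),.136))
cs=[atz('top',cr(*c),.006) for c in((63,130),(245,65),(377,460),(190,523))];print('corners',np.array(cs)); 
print([np.linalg.norm(cs[i]-cs[i-1]) for i in range(4)])
K=C[150:260,165:275].reshape(-1,3)
a=K[(K[:,2]>.128)&(K[:,2]<.145)];print('key cloud',len(a),a.mean(0),(a.min(0)+a.max(0))/2)
# bottom cap
k=C[230:256,372:402].reshape(-1,3);a=k[(k[:,2]>.02)&(k[:,2]<.04)];print('cap',len(a),a.mean(0),(a.min(0)+a.max(0))/2,np.ptp(a,axis=0))
n,dd=ctrl.read_camera('side');cs_=cloud('side',dd).reshape(-1,3)
a=cs_[(cs_[:,2]>.021)&(cs_[:,2]<.035)&(np.hypot(cs_[:,0]-.45,cs_[:,1]+.175)<.04)];print('cap side',len(a),a.mean(0),(a.min(0)+a.max(0))/2,np.ptp(a,axis=0))
# pins: things at z 14..24mm near anvil
for nm,cl in(('top',C.reshape(-1,3)),('side',cs_)):
    a=cl[(cl[:,2]>.011)&(cl[:,2]<.03)&(np.hypot(cl[:,0]-.51,cl[:,1]-.275)<.05)];print(nm,a)
    a=cl[(cl[:,2]>.128)&(cl[:,2]<.145)&(np.hypot(cl[:,0]-.625,cl[:,1]-.2)<.03)];print('key',nm,a.mean(0),(a.min(0)+a.max(0))/2)
g=atz('top',(387,243),.026);print(g,'reach',np.hypot(*g[:2]))
print('table z',np.median(C[200:215,320:335,2]))
E
```

```text
anvil (np.float64(211.0), np.float64(224.0)) 211.2980392156863 224.4392156862745 255 z 0.005277550038300083
nest [0.5099 0.2852 0.006 ] [0.5087 0.2844 0.006 ] [0.5099 0.2851 0.006 ]
pivot [0.6325 0.3245 0.109 ]
key [0.6255 0.1958 0.136 ]
corners [[0.6478 0.3796 0.006 ]
 [0.6797 0.2882 0.006 ]
 [0.4786 0.2219 0.006 ]
 [0.4494 0.3136 0.006 ]]
[np.float64(0.20903122144596215), np.float64(0.09685050567817961), np.float64(0.21181473594288944), np.float64(0.09624945104072338)]
key cloud 166 [0.6239 0.1947 0.134 ] [0.6251 0.1948 0.1331]
cap 130 [ 0.4506 -0.1761  0.0247] [ 0.4502 -0.1768  0.0238] [0.0313 0.0321 0.0062]
cap side 101 [ 0.4549 -0.178   0.0246] [ 0.4411 -0.1767  0.0267] [0.0607 0.0331 0.0113]
top [[0.5322 0.2779 0.0191]
 [0.532  0.2751 0.02  ]
 [0.5297 0.2806 0.0182]
 [0.5298 0.2782 0.017 ]
 [0.5294 0.2752 0.0193]
 [0.5297 0.2729 0.0172]
 [0.5267 0.2776 0.0206]
 [0.5267 0.275  0.0204]
 [0.5274 0.2734 0.0138]
 [0.5221 0.3041 0.0188]
 [0.522  0.3014 0.0193]
 [0.522  0.2988 0.019 ]
 [0.5194 0.304  0.0195]
 [0.5194 0.3015 0.0189]
 [0.5196 0.2993 0.0164]
 [0.517  0.3019 0.0166]
 [0.5174 0.3    0.0125]]
key top [0.6239 0.1947 0.134 ] [0.6251 0.1948 0.1331]
side [[0.5242 0.2995 0.0213]
 [0.5269 0.3012 0.0212]
 [0.5249 0.2984 0.0182]
 [0.5292 0.2973 0.0204]
 [0.5233 0.3012 0.0122]
 [0.5261 0.3027 0.0123]
 [0.5257 0.2971 0.0115]
 [0.5289 0.298  0.0121]
 [0.531  0.2754 0.0185]
 [0.5326 0.279  0.0169]
 [0.5356 0.2802 0.0173]
 [0.5312 0.2751 0.0149]
 [0.5362 0.2728 0.0181]
 [0.5368 0.2781 0.0151]
 [0.5319 0.274  0.012 ]
 [0.5382 0.2695 0.013 ]]
key side [0.632  0.191  0.1334] [0.6311 0.1931 0.1329]
[ 0.4499 -0.1736  0.026 ] reach 0.48222363879043273
table z -0.0014893453395030884
```

Call:
carry_out --deltas '[-0.044,-0.03,0,0,0,0,-0.088,-0.06,0,0,0,0,-0.132,-0.09,0,0,0,0,-0.176,-0.12,0,0,0,0,-0.22,-0.15,0,0,0,0]' --grip 100

```text
time: 1.88
eef_pos: [0.4229, 0.3803, 0.2316]
tcp_rot: [0.218, 0.976, 0.0, 0.0]
contact_force: [1.5, 0.3, -0.4]
opening: 0.999
finger_force: 0.0
```

Call:
carry_out --deltas '[-0.042,-0.029,0,0,0,0,-0.084,-0.058,0,0,0,0,-0.127,-0.086,0,0,0,0,-0.15,-0.135,0,0,0,0,-0.17,-0.185,0,0,0,0]'

```text
time: 2.5
eef_pos: [0.4977, 0.1403, 0.2315]
tcp_rot: [0.218, 0.976, 0.0, 0.0]
contact_force: [0.7, 0.1, -0.1]
opening: 1.0
finger_force: 0.0
```

Call:
carry_out --deltas '[-0.015,-0.05,0,0,0,0,-0.03,-0.1,0,0,0,0,-0.045,-0.15,0,0,0,0,-0.06,-0.2,0,0,0,0,-0.075,-0.25,0,0,0,0]'

```text
time: 3.12
eef_pos: [0.4587, -0.1177, 0.2317]
tcp_rot: [0.218, 0.976, -0.0, 0.001]
contact_force: [-0.3, 0.1, 0.0]
opening: 0.996
finger_force: 0.0
```

Call:
carry_out --deltas '[-0.017,-0.056,0,0,0,0,-0.017,-0.056,0.06,0,0,0,-0.017,-0.056,0.12,0,0,0,-0.017,-0.056,0.16,0,0,0,-0.017,-0.056,0.16,0,0,0]'

```text
time: 3.75
eef_pos: [0.4481, -0.1724, 0.0681]
tcp_rot: [0.218, 0.976, 0.001, -0.004]
contact_force: [-0.8, -0.2, 1.0]
opening: 1.001
finger_force: 0.0
```

```bash
python3 - <<'E'
from h import *
np.set_printoptions(precision=4,suppress=True)
s=ctrl.get_state();print(s['eef_pos'],s['qpos'],delta([.451,-.176,.008]))
p,d=snap('top','t1');q,e=ctrl.read_camera('side')
o=np.hstack([cv2.resize(p[200:290,340:430],(390,390),interpolation=cv2.INTER_CUBIC),cv2.resize(q[220:310,135:225],(390,390),interpolation=cv2.INTER_CUBIC)])
cv2.imwrite('pics/pick.png',o[:,:,::-1])
E
```

```text
[ 0.4481 -0.1724  0.0681] [-0.579   0.0674  2.1579 -0.      0.9245 -1.7108] [-0.0046 -0.0021  0.0601]
```

View pics/pick.png

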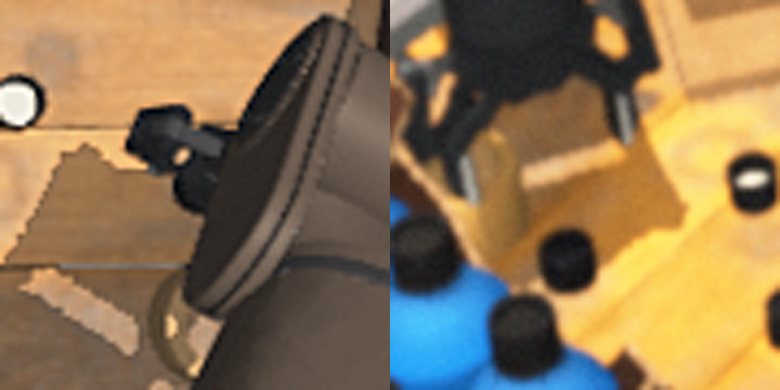

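The side view shows the cap free below and between the open fingers, with the tape roll behind them. I'll go down and grip.

Call:
carry_out --deltas '[-0.003,-0.001,0.03,0,0,0,-0.003,-0.001,0.05,0,0,0,-0.003,-0.001,0.06,0,0,0,-0.003,-0.001,0.06,0,0,0,-0.003,-0.001,0.06,0,0,0]'

```text
time: 4.47
eef_pos: [0.4541, -0.1768, 0.0128]
tcp_rot: [0.218, 0.976, -0.001, 0.001]
contact_force: [-0.2, -0.1, 0.2]
opening: 1.001
finger_force: 0.0
```

Call:
carry_out --deltas '[0,0,0,0,0,0,0,0,0,0,0,0,0,0,0,0,0,0,0,0,0,0,0,0,0,0,0,0,0,0]' --grip 20 --grip_force 30

```text
time: 5.1
eef_pos: [0.4533, -0.1764, 0.0117]
tcp_rot: [0.218, 0.976, -0.0, 0.0]
contact_force: [-0.8, 0.3, 2.9]
opening: 0.369
finger_force: 30.0
```

Call:
carry_out --deltas '[0,0,-0.02,0,0,0,0,0,-0.07,0,0,0,0,0,-0.125,0,0,0,0,0,-0.18,0,0,0,0,0,-0.219,0,0,0]'

```text
time: 5.72
eef_pos: [0.4533, -0.1764, 0.2328]
tcp_rot: [0.218, 0.976, -0.0, 0.001]
contact_force: [0.7, -0.5, -0.8]
opening: 0.37
finger_force: 29.9
```

```bash
python3 - <<'E'
from h import *
np.set_printoptions(precision=4,suppress=True)
s=ctrl.get_state();print(s['eef_pos'],s['opening'],s['finger_force'])
q,e=ctrl.read_camera('side')
u,v=px('side',s['eef_pos']).astype(int);print(u,v)
cv2.imwrite('pics/held.png',cv2.resize(q[v-40:v+40,u-40:u+40],(480,480),interpolation=cv2.INTER_CUBIC)[:,:,::-1])
n=np.array([.5100,.2850]);x=np.array([.9505,.3107])
P=n-.004*x;print('over',P,delta([*P,.23]),delta([.5,.1,.23]))
E
```

```text
[ 0.4533 -0.1764  0.2328] 0.3699232060121342 29.883916914404836
161 209
over [0.5062 0.2838] [0.1502 0.4393 0.006 ] [0.0778 0.2703 0.0071]
```

View pics/held.png

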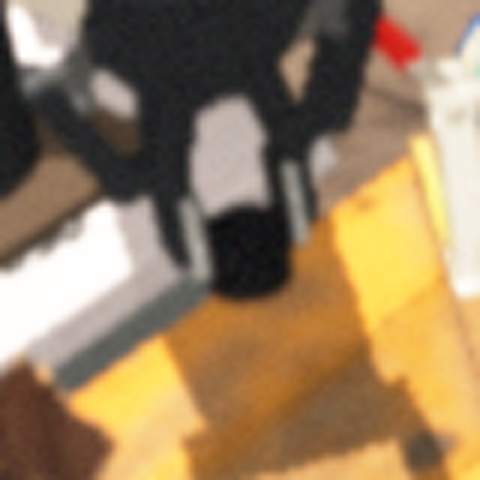

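The cap is held level between the pads with its lower half showing below them. Now I'll carry it to the coder and turn the tool.

Call:
carry_out --deltas '[0.016,0.047,0,0,0,0,0.033,0.097,0,0,0,0,0.05,0.147,0,0,0,0,0.067,0.197,0,0,0,0,0.084,0.246,0,0,0,0]'

```text
time: 6.4
eef_pos: [0.4811, 0.0839, 0.2296]
tcp_rot: [0.218, 0.976, -0.0, -0.0]
contact_force: [0.8, -0.1, 0.1]
opening: 0.367
finger_force: 29.9
```

Call:
carry_out --deltas '[0.017,0.05,0,0,0,-0.15,0.034,0.1,0,0,0,-0.3,0.05,0.148,0,0,0,-0.45,0.066,0.193,0,0,0,-0.6,0.066,0.193,0,0,0,-0.754]'

```text
time: 7.02
eef_pos: [0.5031, 0.2877, 0.229]
tcp_rot: [-0.161, 0.987, 0.0, -0.001]
contact_force: [0.3, 0.5, -1.7]
opening: 0.369
finger_force: 30.0
```

```bash
python3 - <<'E'
from h import *
np.set_printoptions(precision=4,suppress=True)
s=ctrl.get_state();r=R.from_quat(s['tcp_rot']).as_matrix();print(s['eef_pos'],s['qpos'],s['opening'],'ytool ang',np.degrees(np.arctan2(r[1,1],r[0,1])))
n=np.array([.5100,.2850]);x=np.array([.9505,.3107])
print(delta([*(n-.005*x),.05]))
E
```

```text
[0.5031 0.2877 0.229 ] [ 0.3443  0.0803  1.8178  0.0006  1.245  -1.551 ] 0.36940500127588816 ytool ang 108.58595746181895
[-0.001  -0.0049  0.179 ]
```

Call:
carry_out --deltas '[-0.001,-0.004,0.05,0,0,0.01,-0.001,-0.004,0.1,0,0,0.01,-0.001,-0.004,0.15,0,0,0.01,-0.001,-0.004,0.17,0,0,0.01,-0.001,-0.004,0.17,0,0,0.01]'

```text
time: 7.65
eef_pos: [0.505, 0.2811, 0.0588]
tcp_rot: [-0.152, 0.988, -0.0, -0.002]
contact_force: [0.3, 0.0, -0.2]
opening: 0.371
finger_force: 30.0
```

```bash
python3 - <<'E'
from h import *
np.set_printoptions(precision=4,suppress=True)
s=ctrl.get_state();print(s['eef_pos'])
n=np.array([.5100,.2850]);x=np.array([.9505,.3107])
print(delta([*(n-.005*x),.0187]))
p,d=ctrl.read_camera('top');q,e=ctrl.read_camera('side')
c=lambda i,n,w:(lambda u,v:cv2.resize(i[v-w:v+w,u-w:u+w],(390,390),interpolation=cv2.INTER_CUBIC))(*px(n,[.51,.285,.03]).astype(int))
cv2.imwrite('pics/place.png',np.hstack([c(p,'top',40),c(q,'side',30)])[:,:,::-1])
E
```

```text
[0.505  0.2811 0.0588]
[-0.0011  0.0022  0.0401]
```

View pics/place.png

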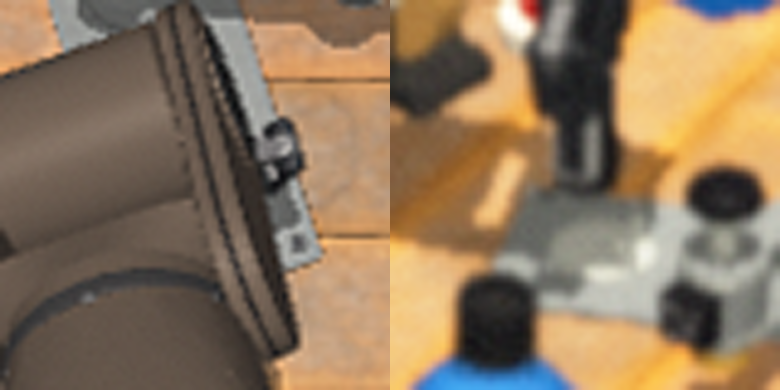

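The top view is blocked by the wrist. The side view shows the gripper with the cap over the near half of the anvil and the key clear on its right. I'll lower slowly.

Call:
carry_out --deltas '[0,0.002,0.012,0,0,0,0,0.002,0.022,0,0,0,0,0.002,0.03,0,0,0,0,0.002,0.036,0,0,0,0,0.002,0.038,0,0,0]'

```text
time: 8.38
eef_pos: [0.505, 0.2832, 0.0216]
tcp_rot: [-0.152, 0.988, -0.0, -0.001]
contact_force: [-0.5, 0.5, 0.5]
opening: 0.37
finger_force: 30.0
```

Call:
carry_out --deltas '[0,0,0.001,0,0,0,0,0,0.001,0,0,0]'

```text
time: 8.62
eef_pos: [0.5055, 0.2834, 0.0215]
tcp_rot: [-0.152, 0.988, 0.0, 0.0]
contact_force: [-0.3, 0.6, -0.8]
opening: 0.374
finger_force: 30.0
```

Call:
carry_out --deltas '[0,0,0.001,0,0,0,0,0,0.002,0,0,0,0,0,0.002,0,0,0]'

```text
time: 9.0
eef_pos: [0.5053, 0.2834, 0.0193]
tcp_rot: [-0.152, 0.988, -0.0, -0.0]
contact_force: [0.4, 0.3, -0.7]
opening: 0.368
finger_force: 30.0
```

Call:
carry_out --deltas '[0,0,0.0005,0,0,0,0,0,0.001,0,0,0,0,0,0.001,0,0,0]'

```text
time: 9.38
eef_pos: [0.5053, 0.2834, 0.0183]
tcp_rot: [-0.152, 0.988, -0.0, -0.0]
contact_force: [0.2, -1.1, 0.0]
opening: 0.372
finger_force: 30.0
```

Call:
carry_out --deltas '[0,0,0.0005,0,0,0,0,0,0.0005,0,0,0]'

```text
time: 9.62
eef_pos: [0.5053, 0.2834, 0.0178]
tcp_rot: [-0.152, 0.988, -0.0, -0.0]
contact_force: [0.4, -0.1, -0.3]
opening: 0.364
finger_force: 30.0
```

Call:
carry_out --deltas '[0,0,0,0,0,0,0,0,0,0,0,0,0,0,0,0,0,0,0,0,0,0,0,0]' --grip 100

```text
time: 10.12
eef_pos: [0.5054, 0.2834, 0.0179]
tcp_rot: [-0.152, 0.988, -0.0, 0.0]
contact_force: [0.3, -1.1, -0.1]
opening: 1.0
finger_force: 0.0
```

Call:
carry_out --deltas '[0.012,0,0,0,0,0,0.03,0,0,0,0,0,0.045,0,0,0,0,0,0.045,0,0,0,0,0]'

```text
time: 10.62
eef_pos: [0.4608, 0.2695, 0.0175]
tcp_rot: [-0.152, 0.988, -0.0, -0.001]
contact_force: [-0.1, -0.4, -0.6]
opening: 1.002
finger_force: 0.0
```

Call:
carry_out --deltas '[0,0,0,0,0,0,0,0,-0.002,0,0,0,0,0,-0.002,0,0,0,0,0,-0.002,0,0,0,0,0,-0.002,0,0,0]' --grip 22

```text
time: 11.25
eef_pos: [0.4624, 0.2698, 0.0197]
tcp_rot: [-0.152, 0.988, -0.0, -0.0]
contact_force: [-0.8, 0.3, -0.0]
opening: 0.218
finger_force: 0.0
```

```bash
python3 - <<'E'
from h import *
np.set_printoptions(precision=4,suppress=True)
s=ctrl.get_state();print(s['eef_pos'],s['opening'])
q,e=ctrl.read_camera('side');p,d=ctrl.read_camera('top')
n=np.array([.5100,.2850]);x=np.array([.9505,.3107])
print(delta([*(n-.0256*x),.015]))
for nm,dd in(('side',e),('top',d)):
    c=cloud(nm,dd).reshape(-1,3);a=c[(c[:,2]>.026)&(c[:,2]<.038)&(np.hypot(c[:,0]-.508,c[:,1]-.284)<.02)];print(nm,len(a),a.mean(0) if len(a) else 0,(a.min(0)+a.max(0))/2 if len(a) else 0)
c=lambda i,n,w:(lambda u,v:cv2.resize(i[v-w:v+w,u-w:u+w],(390,390),interpolation=cv2.INTER_CUBIC))(*px(n,[.51,.285,.03]).astype(int))
cv2.imwrite('pics/push.png',np.hstack([c(p,'top',40),c(q,'side',30)])[:,:,::-1])
E
```

```text
[0.4624 0.2698 0.0197] 0.21848390371321094
[-0.0244 -0.0001  0.0047]
side 53 [0.5086 0.2799 0.03  ] [0.5088 0.2827 0.0303]
top 0 0 0
```

View pics/push.png

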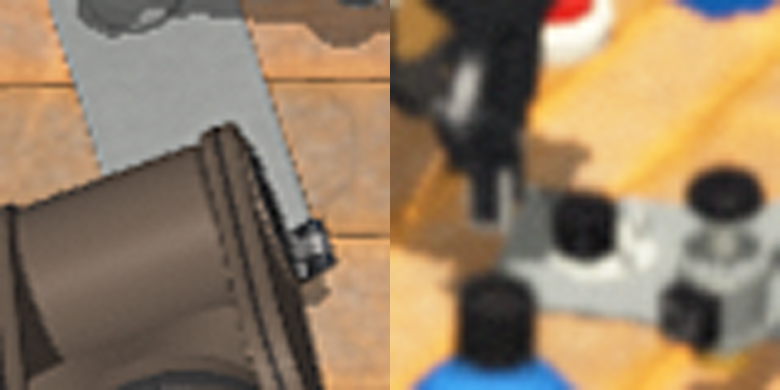

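The cap stands upright on the anvil at side crop (585,225), with the fingers behind it at (490,195). Now I'll push it slowly against the pins.

Call:
carry_out --deltas '[-0.005,0,0.004,0,0,0,-0.012,0,0.004,0,0,0,-0.016,0,0.004,0,0,0,-0.018,0,0.004,0,0,0,-0.02,0,0.004,0,0,0]'

```text
time: 11.98
eef_pos: [0.4816, 0.2759, 0.0158]
tcp_rot: [-0.152, 0.988, -0.0, -0.0]
contact_force: [0.6, 0.6, 0.2]
opening: 0.221
finger_force: 0.0
```

Call:
carry_out --deltas '[-0.001,0,0,0,0,0,-0.002,0,0,0,0,0,-0.003,0,0,0,0,0]'

```text
time: 12.35
eef_pos: [0.4843, 0.2768, 0.0158]
tcp_rot: [-0.152, 0.988, -0.0, -0.0]
contact_force: [-0.5, -0.6, 0.9]
opening: 0.221
finger_force: 0.1
```

Call:
carry_out --deltas '[-0.0005,0,0,0,0,0,-0.001,0,0,0,0,0,-0.001,0,0,0,0,0]'

```text
time: 12.72
eef_pos: [0.4854, 0.2771, 0.0158]
tcp_rot: [-0.152, 0.988, 0.0, 0.0]
contact_force: [0.2, -0.5, -0.9]
opening: 0.22
finger_force: 0.0
```

Call:
carry_out --deltas '[-0.0005,0,0,0,0,0,-0.001,0,0,0,0,0,-0.001,0,0,0,0,0]'

```text
time: 13.1
eef_pos: [0.4863, 0.2774, 0.0158]
tcp_rot: [-0.152, 0.988, 0.0, 0.0]
contact_force: [0.2, -0.8, 0.3]
opening: 0.222
finger_force: 0.0
```

Call:
carry_out --deltas '[-0.0005,0,0,0,0,0,-0.001,0,0,0,0,0,-0.001,0,0,0,0,0]'

```text
time: 13.48
eef_pos: [0.4873, 0.2777, 0.0158]
tcp_rot: [-0.152, 0.988, 0.0, 0.0]
contact_force: [0.1, 0.0, -0.3]
opening: 0.219
finger_force: 0.0
```

```bash
python3 - <<'E'
from h import *
np.set_printoptions(precision=4,suppress=True)
e=[];
for i in range(4): e.append(ctrl.read_camera('side')[1]);print(ctrl.get_state()['contact_force'])
c=cloud('side',np.median(e,0)).reshape(-1,3);a=c[(c[:,2]>.026)&(c[:,2]<.038)&(np.hypot(c[:,0]-.51,c[:,1]-.285)<.022)];print(len(a),a.mean(0),(a.min(0)+a.max(0))/2)
E
```

```text
[0.0552 0.2439 0.0387]
[0.0546 0.691  0.149 ]
[0.3821 0.7596 0.2093]
[-0.5086 -1.4212  0.9533]
63 [0.5114 0.2814 0.0304] [0.5117 0.2826 0.0314]
```

Call:
carry_out --deltas '[-0.0005,0,0,0,0,0,-0.001,0,0,0,0,0,-0.001,0,0,0,0,0]'

```text
time: 14.05
eef_pos: [0.4882, 0.278, 0.0158]
tcp_rot: [-0.152, 0.988, 0.0, 0.0]
contact_force: [-0.3, 0.1, -1.1]
opening: 0.221
finger_force: 0.0
```

Call:
carry_out --deltas '[-0.0005,0,0,0,0,0,-0.001,0,0,0,0,0,-0.001,0,0,0,0,0]'

```text
time: 14.42
eef_pos: [0.4892, 0.2783, 0.0158]
tcp_rot: [-0.152, 0.988, -0.0, 0.0]
contact_force: [-0.6, 0.7, 0.2]
opening: 0.217
finger_force: 0.0
```

Call:
carry_out --deltas '[-0.0005,0,0,0,0,0,-0.001,0,0,0,0,0,-0.001,0,0,0,0,0]'

```text
time: 14.8
eef_pos: [0.4901, 0.2786, 0.0158]
tcp_rot: [-0.152, 0.988, 0.0, 0.0]
contact_force: [0.4, 0.3, 0.2]
opening: 0.221
finger_force: 0.0
```

```bash
python3 - <<'E'
from h import *
np.set_printoptions(precision=4,suppress=True)
e=[];
for i in range(4): q,d=ctrl.read_camera('side');e.append(d);print(ctrl.get_state()['contact_force'])
c=cloud('side',np.median(e,0)).reshape(-1,3);a=c[(c[:,2]>.026)&(c[:,2]<.038)&(np.hypot(c[:,0]-.512,c[:,1]-.285)<.022)];print(len(a),a.mean(0),(a.min(0)+a.max(0))/2)
u,v=px('side',[.51,.285,.02]).astype(int);w=22
cv2.imwrite('pics/push2.png',cv2.resize(q[v-w:v+w,u-w:u+w],(580,580),interpolation=cv2.INTER_CUBIC)[:,:,::-1])
E
```

```text
[-0.4459  0.5039  0.4553]
[ 0.6679 -0.7792 -0.3594]
[-0.2046  0.0751  0.1438]
[ 0.1933  0.0318 -0.2303]
68 [0.5142 0.2816 0.0306] [0.5132 0.2814 0.0316]
```

View pics/push2.png

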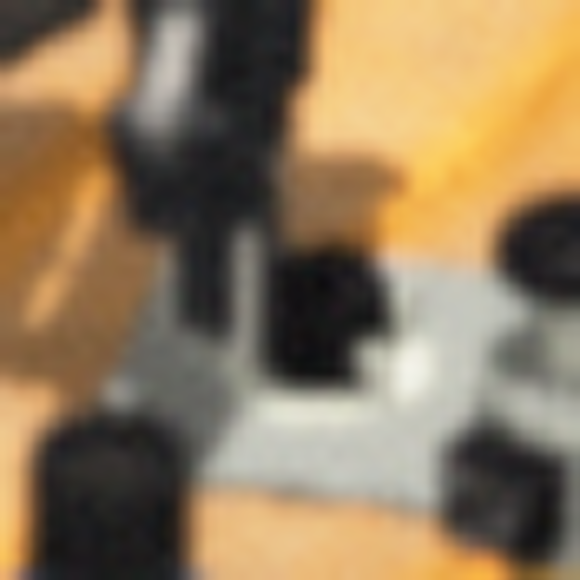

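The fingers are at the cap at (265,300) and it is almost at the pin at (370,360). I'll go on until the force rises.

Call:
carry_out --deltas '[-0.0005,0,0,0,0,0,-0.001,0,0,0,0,0,-0.001,0,0,0,0,0]'

```text
time: 15.38
eef_pos: [0.4905, 0.2787, 0.0157]
tcp_rot: [-0.152, 0.988, -0.0, -0.001]
contact_force: [-2.1, -0.7, 1.3]
opening: 0.221
finger_force: 1.1
```

Call:
carry_out --deltas '[-0.0005,0,0,0,0,0,-0.001,0,0,0,0,0,-0.001,0,0,0,0,0]'

```text
time: 15.75
eef_pos: [0.4908, 0.2788, 0.0155]
tcp_rot: [-0.152, 0.988, -0.0, -0.002]
contact_force: [-4.7, -1.6, 3.1]
opening: 0.222
finger_force: 3.5
```

Call:
carry_out --deltas '[0.001,0,0,0,0,0,0.002,0,0,0,0,0,0.01,0,0,0,0,0,0.035,0,0,0,0,0,0.035,0,-0.05,0,0,0]' --grip 0

```text
time: 16.38
eef_pos: [0.4541, 0.2669, 0.0619]
tcp_rot: [-0.152, 0.988, -0.001, -0.005]
contact_force: [0.7, 0.2, -0.9]
opening: 0.003
finger_force: 0.0
```

Call:
carry_out --deltas '[0,0,-0.06,0,0,0,0,-0.03,-0.11,0,0,0,0,-0.09,-0.11,0,0,0,0,-0.15,-0.11,0,0,0,0,-0.16,-0.11,0,0,0]'

```text
time: 17.0
eef_pos: [0.5084, 0.113, 0.1767]
tcp_rot: [-0.15, 0.989, -0.001, 0.002]
contact_force: [1.2, 0.5, -0.5]
opening: -0.002
finger_force: 0.0
```

```bash
python3 - <<'E'
from h import *
np.set_printoptions(precision=4,suppress=True)
s=ctrl.get_state();print(s['eef_pos'],s['qpos'])
e=[];f=[]
for i in range(3): q,d=ctrl.read_camera('side');e.append(d);p,d=ctrl.read_camera('top');f.append(d)
for nm,dd in(('side',e),('top',f)):
    c=cloud(nm,np.median(dd,0)).reshape(-1,3)
    a=c[(c[:,2]>.026)&(c[:,2]<.038)&(np.hypot(c[:,0]-.512,c[:,1]-.285)<.022)];print(nm,'cap',len(a),a.mean(0),(a.min(0)+a.max(0))/2,np.ptp(a,axis=0))
    a=c[(c[:,2]>.128)&(c[:,2]<.145)&(np.hypot(c[:,0]-.627,c[:,1]-.195)<.03)];print('key',len(a),a.mean(0),(a.min(0)+a.max(0))/2)
    a=c[(c[:,2]>.082)&(c[:,2]<.098)&(np.hypot(c[:,0]-.633,c[:,1]-.255)<.03)];print('bar',len(a),a.mean(0),(a.min(0)+a.max(0))/2)
u,v=px('top',[.55,.26,.03]).astype(int);w=40
cv2.imwrite('pics/seat.png',cv2.resize(p[v-w:v+w,u-w:u+w],(580,580),interpolation=cv2.INTER_CUBIC)[:,:,::-1])
E
```

```text
[0.5084 0.113  0.1767] [ 0.0241 -0.0043  2.0048 -0.0007  1.1371 -1.8469]
side cap 57 [0.5166 0.2813 0.0305] [0.515  0.2819 0.0302] [0.0297 0.032  0.008 ]
key 83 [0.6319 0.1916 0.1334] [0.6306 0.1934 0.1325]
bar 93 [0.6366 0.2543 0.0896] [0.6341 0.2544 0.0881]
top cap 128 [0.5098 0.2836 0.0306] [0.5103 0.2839 0.0302] [0.0316 0.0316 0.0075]
key 163 [0.6243 0.195  0.1341] [0.625  0.196  0.1329]
bar 195 [0.628  0.2562 0.0901] [0.6288 0.2557 0.0884]
```

View pics/seat.png

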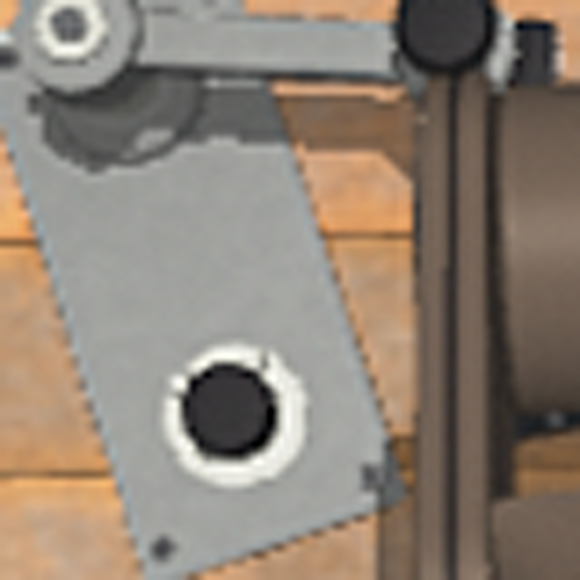

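The cap is black and upright on the white anvil, touching both pins (crop (180,383) and (268,360)). Next, the swing path and its clearance to the bottles behind.

```bash
cat >> h.py <<'E'
xh=np.array([.9505,.3107]);yh=np.array([-.3107,.9505]);PIV=np.array([.5115,.2845])+.13*xh
def arc(phi,off=.03,r=.095): return PIV+xh*(-r*np.cos(phi)+off*np.sin(phi))+yh*(-r*np.sin(phi)-off*np.cos(phi))
E
python3 - <<'E'
from h import *
np.set_printoptions(precision=4,suppress=True)
p,d=ctrl.read_camera('top');c=cloud('top',d).reshape(-1,3)
a=c[(c[:,2]>.05)&(c[:,2]<.5)&(c[:,0]>.665)&(c[:,0]<.85)&(c[:,1]>.08)&(c[:,1]<.45)]
a=a[np.argsort(a[:,0])];print(len(a));print(a[:400:25])
for ph,o in((1.19,.045),(1.19,.03),(1,.028),(.8,.028),(.6,.028),(.4,.028),(.2,.028),(.1,.028),(0,.028),(0,.024)):
    print(ph,o,arc(ph,o),delta([*arc(ph,o),.08]))
E
```

```text
6951
[[0.7327 0.0814 0.1307]
 [0.7346 0.1541 0.0843]
 [0.7354 0.1517 0.0819]
 [0.7357 0.1485 0.0963]
 [0.736  0.1466 0.1389]
 [0.7364 0.1442 0.0786]
 [0.7367 0.158  0.1514]
 [0.737  0.144  0.1431]
 [0.7374 0.144  0.0835]
 [0.7377 0.1423 0.0587]
 [0.7382 0.1649 0.1545]
 [0.7387 0.1697 0.1532]
 [0.7393 0.1485 0.1506]
 [0.7397 0.1363 0.0839]
 [0.7403 0.1356 0.1049]
 [0.741  0.1341 0.152 ]]
1.19 0.045 [0.6738 0.2272] [-0.1929  0.054   0.0957]
1.19 0.03 [0.6588 0.2281] [-0.1789  0.0595  0.0957]
1 0.028 [0.6382 0.2259] [-0.1586  0.0636  0.0957]
0.8 0.028 [0.6185 0.2272] [-0.1402  0.0708  0.0957]
0.6 0.028 [0.5994 0.2325] [-0.1236  0.0816  0.0957]
0.4 0.028 [0.5818 0.2414] [-0.1095  0.0955  0.0957]
0.2 0.028 [0.5662 0.2537] [-0.0984  0.1118  0.0957]
0.1 0.028 [0.5595 0.2609] [-0.0941  0.1208  0.0957]
0 0.028 [0.5535 0.2688] [-0.0908  0.1301  0.0957]
0 0.024 [0.5522 0.2726] [-0.0907  0.1341  0.0957]
```

Call:
carry_out --deltas '[-0.045,0.014,0,0,0,0,-0.095,0.029,0,0,0,0,-0.145,0.044,0,0,0,0,-0.185,0.057,0,0,0,0,-0.185,0.057,0.01,0,0,0]'

```text
time: 17.98
eef_pos: [0.6676, 0.2289, 0.1659]
tcp_rot: [-0.154, 0.988, 0.0, 0.001]
contact_force: [0.1, -0.5, -0.8]
opening: -0.001
finger_force: 0.0
```

Call:
carry_out --deltas '[0,0,0.03,0,0,0,0,0,0.06,0,0,0,0,0,0.082,0,0,0,0,0,0.086,0,0,0]'

```text
time: 18.48
eef_pos: [0.664, 0.2259, 0.0772]
tcp_rot: [-0.152, 0.988, -0.0, -0.002]
contact_force: [-0.0, -0.6, -0.7]
opening: 0.001
finger_force: 0.0
```

```bash
python3 - <<'E'
from h import *
np.set_printoptions(precision=4,suppress=True)
s=ctrl.get_state();print(s['eef_pos'],s['qpos'])
for ph,o in((1.19,.03),(1,.026),(.8,.026),(.6,.026),(.4,.026),(.2,.026),(.1,.026),(0,.028),(0,.024)):
    print(ph,o,delta([*arc(ph,o),.082]))
E
```

```text
[0.664  0.2259 0.0772] [ 0.1836  0.493   1.6013 -0.0001  1.052  -1.6928]
1.19 0.03 [ 0.0042  0.0037 -0.0047]
1 0.026 [ 0.0263  0.0088 -0.0046]
0.8 0.026 [ 0.0444  0.0164 -0.0045]
0.6 0.026 [ 0.0607  0.0274 -0.0045]
0.4 0.026 [ 0.0745  0.0414 -0.0044]
0.2 0.026 [ 0.0853  0.0579 -0.0043]
0.1 0.026 [ 0.0893  0.0668 -0.0043]
0 0.028 [ 0.0925  0.0742 -0.0043]
0 0.024 [ 0.0925  0.0782 -0.0043]
```

Call:
carry_out --deltas '[0.012,0.006,0,0,0,0,0.024,0.009,0,0,0,0,0.035,0.013,0,0,0,0,0.044,0.016,0,0,0,0,0.053,0.022,0,0,0,0]'

```text
time: 19.1
eef_pos: [0.6089, 0.2312, 0.0808]
tcp_rot: [-0.152, 0.988, 0.0, 0.001]
contact_force: [2.2, 0.5, 1.4]
opening: -0.002
finger_force: 1.0
```

Call:
carry_out --deltas '[0.008,0.005,0,0,0,0,0.015,0.012,0,0,0,0,0.0215,0.019,0,0,0,0,0.027,0.028,0,0,0,0,0.032,0.036,0,0,0,0]'

```text
time: 19.73
eef_pos: [0.5668, 0.2562, 0.0796]
tcp_rot: [-0.152, 0.988, -0.0, -0.0]
contact_force: [1.8, -1.1, 1.0]
opening: -0.001
finger_force: 0.7
```

```bash
python3 - <<'E'
from h import *
np.set_printoptions(precision=4,suppress=True)
s=ctrl.get_state();print(s['eef_pos'],s['contact_force'])
print(delta([*arc(0,.028),.08]))
e=[ctrl.read_camera('side')[1] for i in range(3)]
c=cloud('side',np.median(e,0)).reshape(-1,3)
a=c[(c[:,2]>.128)&(c[:,2]<.139)&(np.hypot(c[:,0]-.53,c[:,1]-.26)<.06)];print('key',len(a),np.median(a,0),(a.min(0)+a.max(0))/2,np.ptp(a,axis=0))
E
```

```text
[0.5668 0.2562 0.0796] [ 1.846  -1.1268  0.966 ]
[ 0.0089  0.016  -0.0004]
key 72 [0.5282 0.2519 0.1339] [0.5466 0.2487 0.1334] [0.0744 0.0642 0.0106]
```

Working well; the last part I'll do slowly.

Call:
carry_out --deltas '[0.003,0.004,0,0,0,0,0.005,0.007,0,0,0,0,0.007,0.01,0,0,0,0,0.008,0.013,0,0,0,0,0.009,0.016,0,0,0,0]'

```text
time: 20.5
eef_pos: [0.5541, 0.2684, 0.0799]
tcp_rot: [-0.152, 0.988, -0.0, 0.0]
contact_force: [1.1, -0.4, 0.1]
opening: -0.003
finger_force: 0.6
```

Call:
carry_out --deltas '[0,0.001,0,0,0,0,0,0.002,0,0,0,0,0,0.003,0,0,0,0]'

```text
time: 20.88
eef_pos: [0.5529, 0.2711, 0.0797]
tcp_rot: [-0.152, 0.988, -0.0, -0.0]
contact_force: [0.1, -1.5, 0.6]
opening: -0.004
finger_force: 0.6
```

Call:
carry_out --deltas '[0,0.001,0,0,0,0,0,0.002,0,0,0,0]'

```text
time: 21.12
eef_pos: [0.5523, 0.273, 0.0796]
tcp_rot: [-0.152, 0.988, -0.0, -0.0]
contact_force: [-0.7, -1.1, 0.0]
opening: -0.003
finger_force: 0.7
```

Call:
carry_out --deltas '[0,0.001,0,0,0,0,0,0.002,0,0,0,0,0,0.002,0,0,0,0]'

```text
time: 21.5
eef_pos: [0.552, 0.2742, 0.0796]
tcp_rot: [-0.152, 0.988, -0.001, -0.0]
contact_force: [-0.1, -5.0, 0.5]
opening: 0.001
finger_force: 2.4
```

Call:
carry_out --deltas '[0,0.001,0,0,0,0,0,0.002,0,0,0,0,0,0.002,0,0,0,0]'

```text
time: 21.88
eef_pos: [0.5519, 0.2743, 0.0796]
tcp_rot: [-0.153, 0.988, -0.003, -0.0]
contact_force: [1.6, -10.0, 1.1]
opening: -0.002
finger_force: 5.0
```

The head is at its stop: 10 N and no more movement. I'll back off, rise, and locate the key.

Call:
carry_out --deltas '[0,-0.004,0,0,0,0,0,-0.02,0,0,0,0,0,-0.05,0,0,0,0,0,-0.06,-0.05,0,0,0,0,-0.06,-0.1,0,0,0]'

```text
time: 22.5
eef_pos: [0.5695, 0.2185, 0.1803]
tcp_rot: [-0.151, 0.989, 0.0, -0.001]
contact_force: [0.4, 0.4, 0.6]
opening: -0.002
finger_force: 0.0
```

Call:
carry_out --deltas '[0,-0.05,0,0,0,0,0,-0.1,0,0,0,0,0,-0.1,0,0,0,0]'

```text
time: 22.88
eef_pos: [0.6007, 0.1213, 0.1803]
tcp_rot: [-0.15, 0.989, 0.0, 0.001]
contact_force: [-0.7, 0.8, 0.8]
opening: 0.002
finger_force: 0.0
```

```bash
python3 - <<'E'
from h import *
np.set_printoptions(precision=4,suppress=True)
s=ctrl.get_state();print(s['eef_pos'])
e=[];f=[]
for i in range(4): q,d=ctrl.read_camera('side');e.append(d);p,d=ctrl.read_camera('top');f.append(d)
for nm,dd in(('side',e),('top',f)):
    c=cloud(nm,np.median(dd,0)).reshape(-1,3)
    a=c[(c[:,2]>.128)&(c[:,2]<.142)&(np.hypot(c[:,0]-.512,c[:,1]-.284)<.035)];print('key',nm,len(a),a.mean(0),(a.min(0)+a.max(0))/2,np.ptp(a,axis=0))
print(delta([.512,.2835,.15]))
u,v=px('top',[.55,.28,.08]).astype(int);w=38
cv2.imwrite('pics/head.png',cv2.resize(p[v-w:v+w,u-w:u+w],(580,580),interpolation=cv2.INTER_CUBIC)[:,:,::-1])
E
```

```text
[0.6007 0.1213 0.1803]
key side 11 [0.5295 0.2834 0.1319] [0.5295 0.284  0.1316] [0.0078 0.0162 0.0061]
key top 178 [0.5093 0.2835 0.1338] [0.5091 0.2833 0.133 ] [0.033  0.0326 0.0087]
[0.0354 0.1771 0.0298]
```

View pics/head.png

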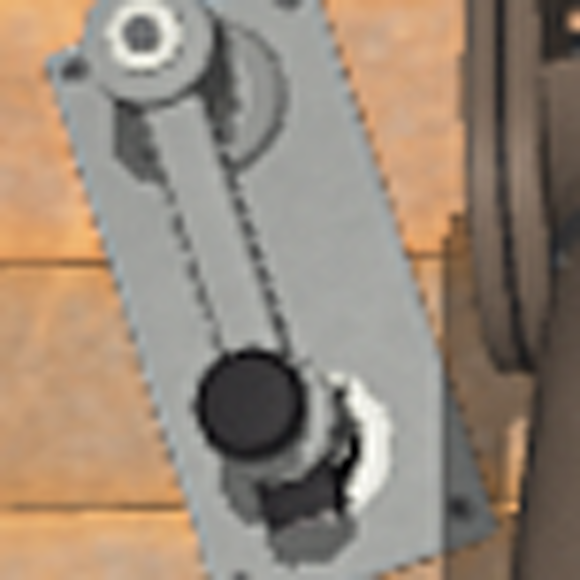

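The head lies over the anvil in line with the base, with the key at crop (250,403), i.e. about (0.510, 0.284). I'll go over the key and down.

Call:
carry_out --deltas '[0.009,0.045,0,0,0,0,0.018,0.09,0,0,0,0,0.027,0.135,0,0,0,0,0.036,0.177,0,0,0,0,0.036,0.177,0.02,0,0,0]'

```text
time: 23.9
eef_pos: [0.5115, 0.2855, 0.1615]
tcp_rot: [-0.155, 0.988, 0.001, 0.002]
contact_force: [0.5, -0.1, 0.6]
opening: -0.002
finger_force: 0.0
```

Call:
carry_out --deltas '[0,0,0.008,0,0,0,0,0,0.015,0,0,0,0,0,0.015,0,0,0]'

```text
time: 24.28
eef_pos: [0.5121, 0.2813, 0.1439]
tcp_rot: [-0.151, 0.988, -0.0, -0.001]
contact_force: [-0.0, 0.4, -0.6]
opening: -0.0
finger_force: 0.0
```

```bash
python3 - <<'E'
from h import *
np.set_printoptions(precision=4,suppress=True)
s=ctrl.get_state();print(s['eef_pos'],s['contact_force'],delta([.511,.284,.136]))
E
```

```text
[0.5121 0.2813 0.1439] [-0.0361  0.3964 -0.5806] [0.0002 0.0029 0.0079]
```

Call:
carry_out --deltas '[0,0.002,0.002,0,0,0,0,0.002,0.005,0,0,0,0,0.002,0.008,0,0,0,0,0.002,0.011,0,0,0,0,0.002,0.013,0,0,0]'

```text
time: 24.9
eef_pos: [0.5115, 0.2843, 0.1321]
tcp_rot: [-0.152, 0.988, -0.0, 0.0]
contact_force: [-0.6, -0.4, 2.0]
opening: -0.002
finger_force: 1.0
```

Call:
carry_out --deltas '[0,0,0.001,0,0,0,0,0,0.002,0,0,0]'

```text
time: 25.15
eef_pos: [0.5115, 0.2843, 0.1301]
tcp_rot: [-0.152, 0.988, 0.0, 0.0]
contact_force: [-0.2, -0.4, 2.2]
opening: -0.001
finger_force: 1.1
```

Call:
carry_out --deltas '[0,0,0.001,0,0,0,0,0,0.002,0,0,0]'

```text
time: 25.4
eef_pos: [0.5115, 0.2843, 0.1279]
tcp_rot: [-0.152, 0.988, 0.0, 0.0]
contact_force: [0.3, -0.8, 1.6]
opening: 0.001
finger_force: 1.2
```

Call:
carry_out --deltas '[0,0,0.001,0,0,0,0,0,0.001,0,0,0]'

```text
time: 25.65
eef_pos: [0.5115, 0.2843, 0.1268]
tcp_rot: [-0.152, 0.988, 0.0, 0.0]
contact_force: [1.4, -0.4, 2.6]
opening: -0.002
finger_force: 1.2
```

Call:
carry_out --deltas '[0,0,0.0005,0,0,0,0,0,0.001,0,0,0]'

```text
time: 25.9
eef_pos: [0.5115, 0.2843, 0.1261]
tcp_rot: [-0.152, 0.988, 0.0, 0.0]
contact_force: [-0.6, 0.5, 3.5]
opening: -0.003
finger_force: 2.2
```

Call:
carry_out --deltas '[0,0,0.0003,0,0,0,0,0,0.0003,0,0,0]'

```text
time: 26.15
eef_pos: [0.5116, 0.2843, 0.1261]
tcp_rot: [-0.152, 0.988, 0.0, 0.0]
contact_force: [-2.2, -0.2, 4.1]
opening: -0.001
finger_force: 2.6
```

The first stop is reached: 10 mm down at about 5 N. Holding.

Call:
carry_out --deltas '[0,0,0,0,0,0,0,0,0,0,0,0,0,0,0,0,0,0,0,0,0,0,0,0,0,0,0,0,0,0]'

```text
time: 26.78
eef_pos: [0.5116, 0.2843, 0.1261]
tcp_rot: [-0.152, 0.988, 0.0, 0.0]
contact_force: [-1.8, -0.4, 5.4]
opening: -0.003
finger_force: 2.6
```

Call:
carry_out --deltas '[0,0,0,0,0,0,0,0,0,0,0,0,0,0,0,0,0,0,0,0,0,0,0,0]'

```text
time: 27.28
eef_pos: [0.5116, 0.2843, 0.1261]
tcp_rot: [-0.152, 0.988, 0.0, 0.0]
contact_force: [-0.9, -0.9, 4.4]
opening: 0.004
finger_force: 2.6
```

Call:
carry_out --deltas '[0,0,0.001,0,0,0,0,0,0.002,0,0,0,0,0,0.003,0,0,0,0,0,0.004,0,0,0,0,0,0.005,0,0,0]'

```text
time: 27.9
eef_pos: [0.5117, 0.2844, 0.1222]
tcp_rot: [-0.152, 0.988, -0.0, 0.0]
contact_force: [-3.6, -1.4, 9.3]
opening: 0.0
finger_force: 4.8
```

Call:
carry_out --deltas '[0,0,0.001,0,0,0,0,0,0.002,0,0,0]'

```text
time: 28.15
eef_pos: [0.5119, 0.2844, 0.121]
tcp_rot: [-0.152, 0.988, -0.0, 0.0]
contact_force: [-4.5, -1.8, 14.9]
opening: 0.001
finger_force: 7.5
```

Call:
carry_out --deltas '[0,0,0.0005,0,0,0,0,0,0.0005,0,0,0]'

```text
time: 28.4
eef_pos: [0.5119, 0.2844, 0.121]
tcp_rot: [-0.152, 0.988, -0.0, 0.0]
contact_force: [-5.4, -2.8, 14.3]
opening: 0.001
finger_force: 7.1
```

Call:
carry_out --deltas '[0,0,0.0002,0,0,0,0,0,0.0002,0,0,0,0,0,0.0002,0,0,0]'

```text
time: 28.78
eef_pos: [0.5119, 0.2844, 0.121]
tcp_rot: [-0.152, 0.988, -0.0, 0.0]
contact_force: [-4.3, -2.9, 15.2]
opening: -0.0
finger_force: 7.5
```

Call:
carry_out --deltas '[0,0,0.0005,0,0,0,0,0,0.001,0,0,0,0,0,0.001,0,0,0,0,0,0.001,0,0,0]'

```text
time: 29.28
eef_pos: [0.512, 0.2845, 0.121]
tcp_rot: [-0.152, 0.988, -0.0, 0.0]
contact_force: [-6.4, -3.2, 19.4]
opening: 0.001
finger_force: 9.3
```

The die is firmly on the cap at about 19 N. Releasing.

Call:
carry_out --deltas '[0,0,-0.003,0,0,0,0,0,-0.007,0,0,0,0,0,-0.012,0,0,0,0,0,-0.018,0,0,0,0,0,-0.03,0,0,0]'

```text
time: 29.9
eef_pos: [0.5104, 0.2839, 0.1459]
tcp_rot: [-0.152, 0.988, -0.0, -0.002]
contact_force: [-0.1, 0.2, 1.4]
opening: 0.003
finger_force: 0.0
```

Call:
carry_out --deltas '[0,0,-0.04,0,0,0,0,-0.04,-0.06,0,0,0,0,-0.1,-0.06,0,0,0,0,-0.15,-0.06,0,0,0,0,-0.15,-0.06,0,0,0]'

```text
time: 30.52
eef_pos: [0.5569, 0.1383, 0.2067]
tcp_rot: [-0.15, 0.989, -0.0, -0.0]
contact_force: [-1.2, -0.1, -0.1]
opening: -0.001
finger_force: 0.0
```

```bash
python3 - <<'E'
from h import *
np.set_printoptions(precision=4,suppress=True)
s=ctrl.get_state();print(s['eef_pos'],s['contact_force'])
f=[];
for i in range(4): p,d=ctrl.read_camera('top');f.append(d)
c=cloud('top',np.median(f,0)).reshape(-1,3)
a=c[(c[:,2]>.122)&(c[:,2]<.142)&(np.hypot(c[:,0]-.512,c[:,1]-.284)<.035)];print('key',len(a),np.median(a,0),(a.min(0)+a.max(0))/2)
q,e=ctrl.read_camera('side');u,v=px('side',[.51,.285,.06]).astype(int);w=30
a=cv2.resize(q[v-w:v+w,u-w:u+w],(390,390),interpolation=cv2.INTER_CUBIC)
u,v=px('top',[.55,.28,.08]).astype(int);w=38
b=cv2.resize(p[v-w:v+w,u-w:u+w],(390,390),interpolation=cv2.INTER_CUBIC)
cv2.imwrite('pics/end.png',np.hstack([a,b])[:,:,::-1])
E
```

```text
[0.5569 0.1383 0.2067] [-1.2423 -0.1047 -0.1013]
key 179 [0.5087 0.2829 0.1344] [0.5092 0.2833 0.1316]
```

```bash
python3 -c "
from plant import ctrl
print(ctrl.sign_off())"
```

```text
the job is handed in; nothing more can be done
None
```

The flat cap is on the anvil against both pins and stamped: the key was held about 1.3 s at its first stop, then pressed to about 19 N. The last depth reading shows the key fully up and the head at its stop, and the job is handed in at about 31 s of the 72 s allowed, though I viewed 11 pictures, one more than the 10 allowed.

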